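Find the rocking corner and press its shim flat

TASK

The plate of the levelling stand rocks on one of its four feet. Press lightly on its corners with closed fingertips, one after another, until you find the one that gives, then press the orange-tipped shim lever at that corner down flat and leave it there. Leave the other three shim levers raised as they are, do not pick up or disturb the things standing round the stand, and finish clear of everything.

Things in the scene. Friction and masses are not known exactly. Their poses are not given: they have to be found in the camera images.
- stand: grey levelling stand fixed on the worktop, about 168 x 176 x 25 mm, origin at the centre of its underside on the worktop (z = 0). Its x axis points away from the robot to the stand's far side, y to its left, z up; it may be turned about z by some 17 degrees. Rim top 25 mm above the worktop. A tall rack pillar stands to its right (x 0.5, y -0.3 m).
- plate: metal plate 150 x 160 x 10 mm inside the stand's rim, top 34 mm above the worktop when level, a round bubble level (radius 16, height 4 mm) at its middle. Sprung at its middle over four hidden feet. At three corners it yields under 1.5 mm; at one, over a short foot (varies), it goes down 5 mm under about 2.5 N and springs back. Origin on its axis, 13 mm below its top.
- corner_1 (a point): centre of the black 18 mm spot on the plate's top face above the far left foot, at x +0.056, y +0.062 m in the stand's frame, where this corner is to be pressed; it moves with the plate
- pad_1 (a point): middle of the upper face of the orange pad of the far left corner's shim lever, 44 mm from its hinge; it moves with the lever
- shim_1 (a joint): far left corner's shim lever, 61 mm long, slippery, orange end pad 30 x 26 mm; hinge at x +0.056, y +0.082, z 0.011 m in the stand's frame, pointing to its +y side and up. 0 = raised 33 degrees, 0.576 rad = flat (pad top 20 mm above worktop). Swings down about the stand's x; about 5 N at 34 mm out from the hinge; stays where left. Jams at about 0.2 rad unless its foot is short.
- corner_2 (a point): centre of the black 18 mm spot on the plate's top face above the far right foot, at x +0.056, y -0.062 m in the stand's frame, where this corner is to be pressed; it moves with the plate
- pad_2 (a point): middle of the upper face of the orange pad of the far right corner's shim lever, 44 mm from its hinge; it moves with the lever
- shim_2 (a joint): far right corner's shim lever, 61 mm long, slippery, orange end pad 30 x 26 mm; hinge at x +0.056, y -0.082, z 0.011 m in the stand's frame, pointing to its -y side and up. 0 = raised 33 degrees, 0.576 rad = flat (pad top 20 mm above worktop). Swings down about the stand's x; about 5 N at 34 mm out from the hinge; stays where left. Jams at about 0.2 rad unless its foot is short.
- corner_3 (a point): centre of the black 18 mm spot on the plate's top face above the near right foot, at x -0.056, y -0.062 m in the stand's frame, where this corner is to be pressed; it moves with the plate
- pad_3 (a point): middle of the upper face of the orange pad of the near right corner's shim lever, 44 mm from its hinge; it moves with the lever
- shim_3 (a joint): near right corner's shim lever, 61 mm long, slippery, orange end pad 30 x 26 mm; hinge at x -0.056, y -0.082, z 0.011 m in the stand's frame, pointing to its -y side and up. 0 = raised 33 degrees, 0.576 rad = flat (pad top 20 mm above worktop). Swings down about the stand's x; about 5 N at 34 mm out from the hinge; stays where left. Jams at about 0.2 rad unless its foot is short.
- corner_4 (a point): centre of the black 18 mm spot on the plate's top face above the near left foot, at x -0.056, y +0.062 m in the stand's frame, where this corner is to be pressed; it moves with the plate
- pad_4 (a point): middle of the upper face of the orange pad of the near left corner's shim lever, 44 mm from its hinge; it moves with the lever
- shim_4 (a joint): near left corner's shim lever, 61 mm long, slippery, orange end pad 30 x 26 mm; hinge at x -0.056, y +0.082, z 0.011 m in the stand's frame, pointing to its +y side and up. 0 = raised 33 degrees, 0.576 rad = flat (pad top 20 mm above worktop). Swings down about the stand's x; about 5 N at 34 mm out from the hinge; stays where left. Jams at about 0.2 rad unless its foot is short.
- red_stopper: red rubber stopper, 28 mm wide, 27 mm high, loose, standing beyond the plate, to be left alone; origin at the centre of its underside
- tape_ring: roll of paper tape lying flat, 69 mm across, 19 mm high, loose, standing to the left of the stand, to be left alone; origin at the centre of its underside
- brown_vial: small brown vial with a white cap, 42 mm wide, 87 mm high, loose, standing beyond the plate, to be left alone; origin at the centre of its underside

How it is judged (in metres and radians):
On the way, in this order (a step that is already met when the one before it is completed fails the run):
1. the corner over the short foot is pressed with the fingers and goes down more than 3.3 mm (((height (world z) of corner_1 below 0.0307 m and contact force between the fingers and plate above 0.5 N and horizontal distance between the grasp point and corner_1 below 0.05 m) or (height (world z) of corner_2 below 0.0307 m and contact force between the fingers and plate above 0.5 N and horizontal distance between the grasp point and corner_2 below 0.05 m) or (height (world z) of corner_3 below 0.0307 m and contact force between the fingers and plate above 0.5 N and horizontal distance between the grasp point and corner_3 below 0.05 m) or (height (world z) of corner_4 below 0.0307 m and contact force between the fingers and plate above 0.5 N and horizontal distance between the grasp point and corner_4 below 0.05 m))), for 0.1 s.
2. one shim lever is flat, the other three still raised (((value of joint shim_1 above 0.52 rad and value of joint each of shim_2, shim_3, shim_4 below 0.15 rad) or (value of joint shim_2 above 0.52 rad and value of joint each of shim_1, shim_3, shim_4 below 0.15 rad) or (value of joint shim_3 above 0.52 rad and value of joint each of shim_1, shim_2, shim_4 below 0.15 rad) or (value of joint shim_4 above 0.52 rad and value of joint each of shim_1, shim_2, shim_3 below 0.15 rad))), for 0.2 s.
At the end, for the whole second after the job is handed in: The shim lever of the corner that gave lies flat (above 0.52 of 0.576 rad), the other three are still raised (below 0.15 rad), the plate is level again (every corner within 1.5 mm of 34 mm), and the stopper, the tape roll and the vial are within 30 mm of where they stood (((value of joint shim_1 above 0.52 rad and value of joint each of shim_2, shim_3, shim_4 below 0.15 rad) or (value of joint shim_2 above 0.52 rad and value of joint each of shim_1, shim_3, shim_4 below 0.15 rad) or (value of joint shim_3 above 0.52 rad and value of joint each of shim_1, shim_2, shim_4 below 0.15 rad) or (value of joint shim_4 above 0.52 rad and value of joint each of shim_1, shim_2, shim_3 below 0.15 rad)) and height (world z) of each of corner_1, corner_2, corner_3, corner_4 above 0.0325 m and distance of each of red_stopper, tape_ring, brown_vial from where it was at the start of the episode below 0.03 m); the robot touches nothing.
It fails at once if a bystander is lifted, carried or knocked more than 30 mm away (distance of any of red_stopper, tape_ring, brown_vial from where it was at the start of the episode above 0.03 m).
It fails at once if the plate is pressed with more than 90 N by the fingers (contact force between the fingers and plate above 90 N).
It also fails if it takes over 61 s, if anything falls off the work surface, if the arm or the gripper's body presses on something with over 40 N, if the wrist force passes 120 N, or if a joint passes its speed limit or range.

ROBOT

A 6-joint arm with a two-finger parallel gripper is mounted at the origin on a cart in front of the work surface, level with it; the furniture and walls round the work are solid. World frame = base frame: x ahead of the robot, y to its left, z up, the work surface at z = 0. Lengths are in mm, angles in degrees, forces in N, time in s.
With the tool pointing down it reaches from about 350 to 975 mm from the base axis. Payload 4.9 kg.
Tool frame: the origin (TCP) lies at the very end of the fingers, on their centre line; the grasp point (between the pads) lies 19 mm behind it; y points along the fingers, z is the direction in which the jaws open and shut, and the axes are right-handed (so a half turn about y gives the same grasp; the last joint's range is limited). The gripper opens to 85 mm and grips with 20 to 120 N. Pads are 22 mm wide; open, the fingers measure 114 mm over their backs; the gripper's body (76 mm by 85 mm) begins 54 mm behind the grasp point. The pads swing forward as they close: fully open they stand 13 mm farther back than shut.
Start: joints at [56.723, 3.019, 92.412, -0, 84.569, -6.818], TCP at [278.462, 559.518, 231.304] pointing down, gripper open.
Joint ranges: [-172.51, 172.51], [-57.92, 126.97], [3.15, 148.05], [-58.71, 238.71], [5.1, 150.11], [-179.66, 179.66]. Speed limits (degrees/s): [147.25, 147.25, 180, 180, 180, 180].

INTERFACE

Orientations are given as a 3x3 rotation matrix whose columns are the frame's x, y, z axes.
In Python, from rig import state, get_image, calibration, hand_in, spot_in gives the robot as it stands.
- The arm moves only by the shell command python3 -m pendant 'ROWS' [OPENING] [FORCE]. ROWS is a JSON object of lists of equal length, an entry for each row: "travel": the shift along the tool's x, y, z in mm, a list of three; "dr": the turn, a rotation vector about the tool's x, y, z in degrees, a list of three. In form: {"travel": [[dx, dy, dz], ...], "dr": [[wx, wy, wz], ...]}. A call has exactly 8 rows; each row is the pose to reach, as a shift and turn from the pose commanded when the call began, along the tool's axes at that moment; what a row does not reach only later rows make up. A row lasts 1/8 s, in which the tool goes at most 62.5 mm and 10.7 degrees, less where a joint would pass 70% of its speed; a pose out of reach is approached as far as the arm can. A call with a gripper value outside its range is refused whole. OPENING is the closure, from -1 (fully open) to 1 (shut), set as the call begins (- or left out, the last holds). The fingers move at their own pace and stop on an object; FORCE is the grip in N (left out, the last holds). Time passes only in rows, so rows that repeat a pose let the fingers close, or fill a call up. It gives the time, the measured TCP pose, the force and the opening at its end, in the units of the state.
- state(): the state, without advancing time (a new reading comes with each control period).
- get_image(name): name is "scene" or "side" or "wrist"; returns the picture (420x560x3 uint8, red, green, blue); there is no depth.
- calibration(name): a dict with "camera_matrix" (3x3 intrinsics, pixels), "k1" (the pictures are not rectified: a ray, as slopes to the right and down, at radius r is drawn at 1 + k1 r^2 times it, then the intrinsics apply), "world_to_cam" (4x4, takes a point from world to camera coordinates); the wrist camera has in their place "hand_eye" (4x4, takes a point from camera to tool coordinates, whose origin is the TCP and whose axes are the tool frame's). Camera axes: x right, y up, looking along -z (the intrinsics and any distortion apply to the point x, -y, -z); pixel columns grow to the right and rows downward; lengths in mm; the calibration is good to about 2 mm. A picture is of the moment at which its call begins: read the wrist's pose just before it. calibration takes no time and is no camera call.
- hand_in(): hands the job in, once; it reports no verdict.
Trained networks look in the newest picture that a camera, given by its name, has taken for a name from the list of things; names that differ only in an ending like _2 or _b are one class to them, and where a whole thing is asked for, a point or a joint stands for the part that bears it (a point fixed in the world has none). Each returns a list of dicts, best first, with "score" (0 to 1); they miss things now and then, are a little off and sometimes report something else, mostly with a low value. They report only what shows in the picture. A call takes as long as a camera call.
- spot_in(camera, query): "rect" ([left, top, right, bottom] in pixels, round what is visible of it).
The state is a dict: "t": time; "q": joint angles; "qd": joint speeds; "effort": joint torques, N m; "ee_pos": TCP position; "tool_rot": TCP orientation; "ft_force": force on the tool from outside, world axes, zero at the start; "torque": the same for the moment, N m; "grip_width": opening from 0.0 (shut) to 1.0 (fully open).
Only numpy, scipy, OpenCV 4.12 (cv2) and the standard library are available. Lean on these libraries where they do the work, as an engineer would, in place of code of your own. Each camera call takes 0.05 s, during which the arm holds its last target.

## Working session

There is one attempt and no reset: what is moved stays moved. The work goes in short steps, Python scripts to look and compute and a shell command to move; the robot and the scene stay as the last step left them, time stands still between calls to the robot, and variables do not carry over. Pictures are saved under pics/ and viewed, and the job is handed in when it is done.

```bash
ls; mkdir -p pics; python3 - <<'E'
from rig import *
import cv2, json
s=state(); print({k:(v if not hasattr(v,'tolist') else v.tolist()) for k,v in s.items()})
for n in ['scene','side','wrist']:
    im=get_image(n); cv2.imwrite(f'pics/{n}0.png',im[:,:,::-1])
    print(n,calibration(n))
E
```

```text
pics
{'t': 0.0, 'q': [56.72146070052367, 3.0569393219539407, 92.49059930359611, -0.0005107580426512168, 84.56716734034092, -6.818882943356321], 'qd': [0.045129251599371076, -0.05073883462463981, 0.09445082533584037, 0.006730036178592815, 0.04966295682836748, 0.035486351855018146], 'effort': [0.0007986905984580517, -39.369109869003296, -37.017306089401245, -5.1420963700365974e-05, 0.006863977177999914, 2.3967947413439106e-05], 'ee_pos': [278.1543601434906, 559.0171895257716, 230.082021300426], 'tool_rot': [[0.89524857587808, -0.0010910952700191004, 0.44556570435726023], [-0.44556698149424023, -0.0016785635493328378, 0.8952470315094724], [-0.00022888945141172167, -0.9999979959657533, -0.0019888876530461345]], 'ft_force': [0.12582490655871456, 0.7237980524017781, -0.1428052740576135], 'torque': [-0.00026727678595857995, 0.049756338648682855, -0.0038792417479658805], 'grip_width': 1.0041349171614002}
scene {'camera_matrix': array([[474.38670907,   0.        , 274.83282148],
       [  0.        , 474.38670907, 204.26836614],
       [  0.        ,   0.        ,   1.        ]]), 'k1': -0.09
[... 800 characters left out ...]
208e-01,  5.81933798e-01,
        -6.57541324e+02],
       [ 0.00000000e+00,  0.00000000e+00,  0.00000000e+00,
         1.00000000e+00]])}
wrist {'camera_matrix': array([[364.88485997,   0.        , 279.07986703],
       [  0.        , 364.88485997, 208.40289773],
       [  0.        ,   0.        ,   1.        ]]), 'k1': -0.002839202275746403, 'hand_eye': array([[-1.04908352e-04, -9.50659645e-01, -3.10235762e-01,
        -8.08683494e+01],
       [ 8.63419726e-04,  3.10235562e-01, -9.50659324e-01,
        -1.42471931e+02],
       [ 9.99999622e-01, -3.67595780e-04,  7.88271989e-04,
        -2.69470710e-01],
       [ 0.00000000e+00,  0.00000000e+00,  0.00000000e+00,
         1.00000000e+00]])}
```

View pics/scene0.png

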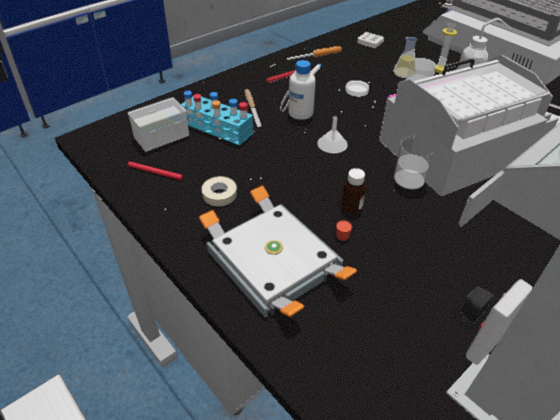

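View pics/side0.png

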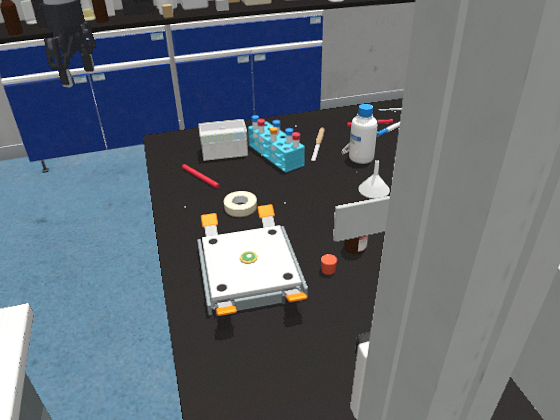

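View pics/wrist0.png

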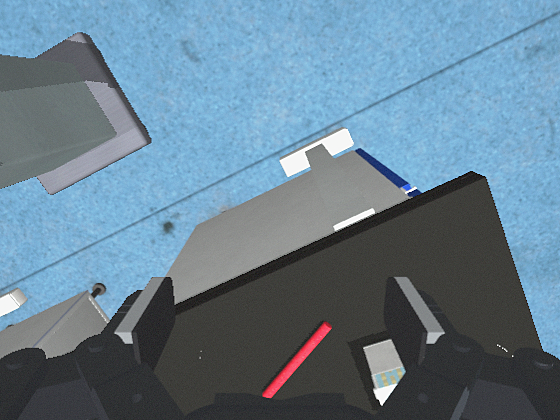

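The scene picture shows spots at about (278,213) far left, (322,255) far right, (269,287) near right and (227,240) near left. I'll refine these to centroids and fit the stand's pose.

```bash
cat > h.py <<'E'
import numpy as np, cv2
from rig import *
from scipy.optimize import least_squares
def proj(n,P):
    c=calibration(n); P=np.atleast_2d(P); Q=P@c['world_to_cam'][:3,:3].T+c['world_to_cam'][:3,3]
    u=np.c_[Q[:,0]/-Q[:,2],-Q[:,1]/-Q[:,2]]; r2=(u**2).sum(1,keepdims=True); u=u*(1+c['k1']*r2)
    K=c['camera_matrix']; return u@K[:2,:2].T+K[:2,2]
def blob(im,p,r=10):
    g=cv2.cvtColor(im,cv2.COLOR_RGB2GRAY); x,y=map(int,p); w=g[y-r:y+r+1,x-r:x+r+1].astype(float)
    m=(w<90).astype(np.uint8); n,l,st,c=cv2.connectedComponentsWithStats(m)
    d=[np.hypot(*(c[i]-r)) for i in range(1,n)]; i=1+int(np.argmin(d)); wt=np.where(l==i,150-w,0)
    yy,xx=np.mgrid[y-r:y+r+1,x-r:x+r+1]; return (wt*xx).sum()/wt.sum(),(wt*yy).sum()/wt.sum(),st[i,4]
SP=np.array([[56,62],[56,-62],[-56,-62],[-56,62]],float)
def stw(p,x,y,z): c,s=np.cos(p[2]),np.sin(p[2]); return np.array([p[0]+c*x-s*y,p[1]+s*x+c*y,z])
E
python3 - <<'E'
from h import *
g={'scene':[(278,213),(322,255),(269,287),(227,240)],'side':[(272,233),(288,276),(222,288),(212,240)]}
obs={}
for n in g:
    im=cv2.imread(f'pics/{n}0.png')[:,:,::-1]
    b=[blob(im,p,8) for p in g[n]]; print(n,np.round(b,1).tolist()); obs[n]=np.array(b)[:,:2]
def f(p,names=('scene','side')):
    W=np.array([stw(p,x,y,34) for x,y in SP]); return np.concatenate([(proj(n,W)-obs[n]).ravel() for n in names])
for names in (('scene','side'),('scene',),('side',)):
    r=least_squares(lambda p:f(p,names),[500,50,0]); print(names,r.x,np.degrees(r.x[2]),np.round(r.fun,1))
p=least_squares(f,[500,50,0]).x; np.save('pose.npy',p)
for i,(x,y) in enumerate(SP): print(i+1,stw(p,x,y,34), 'pad',stw(p,x,np.sign(y)*(82+44*np.cos(.576)),0))
for q in ['red_stopper','tape_ring','brown_vial']: print(q,spot_in('scene',q)[:2])
E
```

```text
scene [[277.5, 213.6, 30.0], [321.6, 254.4, 43.0], [269.0, 286.2, 54.0], [226.7, 240.4, 38.0]]
side [[271.9, 231.6, 25.0], [287.5, 275.9, 37.0], [221.2, 287.5, 45.0], [212.6, 241.0, 30.0]]
('scene', 'side') [ 5.36238953e+02  1.20108598e+02 -6.23283195e-02] -3.5711496504833993 [-0.3 -0.1 -0.3 -0.1 -0.4  0.1 -0.3  0.   0.1  0.4  0.1  0.2  0.5  0.1
  0.4  0.2]
('scene',) [ 5.36648017e+02  1.19765450e+02 -6.24984140e-02] -3.580895349848617 [ 0.  -0.1 -0.  -0.1 -0.   0.1  0.1  0. ]
('side',) [ 5.35877006e+02  1.20806513e+02 -6.21039564e-02] -3.558294593438892 [-0.2  0.3 -0.2 -0.   0.2 -0.2  0.2  0.1]
1 [595.99206711 178.50008104  34.        ] pad [599.53628472 235.29010683   0.        ]
2 [588.26835863  54.74086188  34.        ] pad [584.72414102  -2.0491639    0.        ]
3 [476.4858381  61.7171147  34.       ] pad [472.94162049   4.92708892   0.        ]
4 [484.20954658 185.47633386  34.        ] pad [487.75376419 242.26635965   0.        ]
red_stopper [{'rect': [331.4, 219.6, 351.0, 241.3], 'score': 0.7}]
tape_ring [{'rect': [200.2, 176.8, 237.7, 205.8], 'score': 0.69}]
brown_vial [{'rect': [338.8, 167.2, 363.7, 214.4], 'score': 0.9}]
```

```bash
cat >> h.py <<'E'
def to(target):
    s=state(); R=np.array(s['tool_rot']); d=np.array(target,float)-s['ee_pos']
    print('t %.2f'%s['t'],'ee',np.round(s['ee_pos'],1),'F',np.round(s['ft_force'],2),'gw %.2f'%s['grip_width'],'-> travel',np.round(R.T@d,1)); return R.T@d
E
python3 - <<'E'
from h import *
p=np.load('pose.npy')
def bb(c,r,h):
    a=np.linspace(0,2*np.pi,24); P=np.array([[c[0]+r*np.cos(t),c[1]+r*np.sin(t),z] for t in a for z in (0,h)]); u=proj('scene',P); return np.r_[u.min(0),u.max(0)]
for q,b,r,h in [('red',[331.4,219.6,351,241.3],14,27),('tape',[200.2,176.8,237.7,205.8],34.5,19),('vial',[338.8,167.2,363.7,214.4],21,87)]:
    x=least_squares(lambda c:bb(c,r,h)-b,[600,150]); print(q,x.x.round(),x.fun.round(1), 'stand frame',(np.array([[np.cos(p[2]),np.sin(p[2])],[-np.sin(p[2]),np.cos(p[2])]])@(x.x-p[:2])).round())
to([*stw(p,-56,62,70)]); to([*stw(p,-56,62,200)])
E
```

```text
red [671.  83.] [ 1.5  0.4 -1.5 -0.3] stand frame [137. -28.]
tape [565. 323.] [ 1.4 -0.3 -1.5  0.3] stand frame [ 17. 204.]
vial [738. 126.] [-1.1 -0.5  1.   0.4] stand frame [201.  18.]
t 0.30 ee [278.4 559.3 230.9] F [1.34 0.36 0.06] gw 1.00 -> travel [ 350.9  161.  -242.9]
t 0.30 ee [278.4 559.3 230.9] F [1.34 0.36 0.06] gw 1.00 -> travel [ 350.8   31.  -243. ]
```

```bash
python3 -m pendant '{"travel":[[50,10,-35],[100,40,-70],[150,70,-105],[200,100,-139],[250,125,-173],[300,145,-208],[340,155,-235],[351,161,-243]],"dr":[[0,0,0],[0,0,0],[0,0,0],[0,0,0],[0,0,0],[0,0,0],[0,0,0],[0,0,0]]}' 1 40
python3 - <<'E'
from h import *
p=np.load('pose.npy'); to(stw(p,-56,62,37)); im=get_image('wrist'); cv2.imwrite('pics/w1.png',im[:,:,::-1]); to(stw(p,-56,62,37))
E
```

```text
t: 1.3
ee_pos: [485.2, 182.7, 69.5]
tool_rot: [[0.894, -0.001, 0.449], [-0.449, -0.001, 0.894], [-0.0, -1.0, -0.001]]
ft_force: [0.9, 0.8, 0.0]
grip_width: -0.007
t 1.30 ee [485.2 182.7  69.5] F [0.95 0.83 0.05] gw -0.01 -> travel [-2.1 32.5  2. ]
t 1.35 ee [485.3 181.8  68.7] F [-0.08 -0.9  -1.09] gw 0.00 -> travel [-2.6 31.7  2.9]
```

View pics/w1.png

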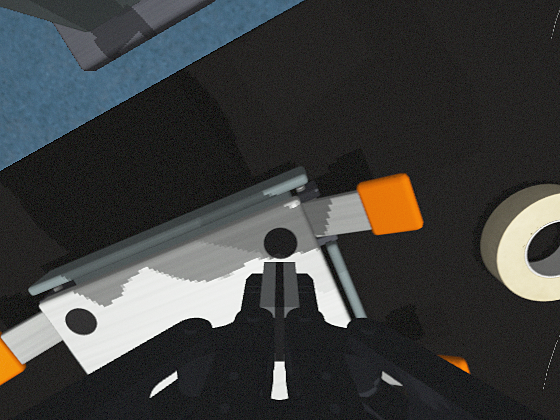

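The wrist view shows the closed fingertips right beside the near-left spot at (281,242), as expected while still above it. I'll go down gently.

```bash
python3 -m pendant '{"travel":[[-1,12,1],[-1,24,1],[-1,30,1],[-1,34,1],[-1,36,1],[-1,38,1],[-1,39,1],[-1,39,1]],"dr":[[0,0,0],[0,0,0],[0,0,0],[0,0,0],[0,0,0],[0,0,0],[0,0,0],[0,0,0]]}'
python3 -c "
from h import *
for i in range(4): to([480,180,30]);get_image('wrist')"
```

```text
t: 2.35
ee_pos: [484.1, 187.3, 33.7]
tool_rot: [[0.895, -0.001, 0.445], [-0.445, 0.0, 0.895], [-0.001, -1.0, -0.0]]
ft_force: [-7.8, -1.0, 13.3]
grip_width: 0.004
t 2.35 ee [484.1 187.3  33.7] F [-7.85 -0.97 13.29] gw 0.00 -> travel [-0.4  3.7 -8.4]
t 2.40 ee [484.1 187.3  33.7] F [-8.04 -0.86 13.6 ] gw 0.00 -> travel [-0.4  3.7 -8.4]
t 2.45 ee [484.1 187.3  33.6] F [-7.85 -0.66 13.24] gw 0.00 -> travel [-0.4  3.7 -8.4]
t 2.50 ee [484.1 187.3  33.6] F [-7.82 -0.84 12.99] gw 0.00 -> travel [-0.4  3.6 -8.4]
```

Corner 4 is stiff, giving 13 N with almost no sinking. Next is corner 1, far left.

```bash
python3 -m pendant '{"travel":[[0,-25,0],[50,-25,21],[103,-25,44],[103,-14,44],[103,-6,44],[103,-3,44],[103,0,44],[103,0,44]],"dr":[[0,0,0],[0,0,0],[0,0,0],[0,0,0],[0,0,0],[0,0,0],[0,0,0],[0,0,0]]}'
python3 -c "
from h import *
p=np.load('pose.npy')
for i in range(2): to(stw(p,56,62,34));get_image('wrist')"
```

```text
t: 3.55
ee_pos: [593.8, 180.4, 33.7]
tool_rot: [[0.896, -0.004, 0.445], [-0.445, -0.001, 0.896], [-0.003, -1.0, -0.003]]
ft_force: [-9.4, -2.7, 13.9]
grip_width: -0.001
t 3.55 ee [593.8 180.4  33.7] F [-9.39 -2.71 13.88] gw -0.00 -> travel [ 2.8 -0.3 -0.7]
t 3.60 ee [593.8 180.4  33.7] F [-8.94 -2.59 14.75] gw 0.00 -> travel [ 2.8 -0.3 -0.7]
```

Corner 1 is stiff too. Next is corner 2, far right.

```bash
python3 -m pendant '{"travel":[[0,-25,0],[24,-25,-57],[48,-25,-114],[48,-14,-114],[48,-6,-114],[48,-3,-114],[48,0,-114],[48,0,-114]],"dr":[[0,0,0],[0,0,0],[0,0,0],[0,0,0],[0,0,0],[0,0,0],[0,0,0],[0,0,0]]}'
python3 -c "
from h import *
p=np.load('pose.npy')
for i in range(2): to(stw(p,56,-62,34));get_image('wrist')"
```

```text
t: 4.65
ee_pos: [587.9, 57.9, 31.2]
tool_rot: [[0.896, -0.0, 0.444], [-0.444, 0.0, 0.896], [-0.0, -1.0, 0.0]]
ft_force: [-1.0, 0.6, 1.8]
grip_width: -0.002
t 4.65 ee [587.9  57.9  31.2] F [-0.96  0.63  1.77] gw -0.00 -> travel [ 1.7 -2.8 -2.7]
t 4.70 ee [588.1  57.7  31.5] F [-1.1   0.82  1.27] gw 0.00 -> travel [ 1.4 -2.5 -2.6]
```

Corner 2 gives: it goes down about 2.7 mm at about 1.5 N. I'll press 3 mm further and hold.

```bash
python3 -m pendant '{"travel":[[0,1,-1],[0,1.5,-2],[0,2,-2],[0,2.5,-2],[0,2.5,-2],[0,2.5,-2],[0,2.5,-2],[0,2.5,-2]],"dr":[[0,0,0],[0,0,0],[0,0,0],[0,0,0],[0,0,0],[0,0,0],[0,0,0],[0,0,0]]}'
python3 -c "
from h import *
p=np.load('pose.npy')
for i in range(2): to(stw(p,56,-62,34));get_image('scene')
cv2.imwrite('pics/s2.png',get_image('side')[:,:,::-1])"
```

```text
t: 5.75
ee_pos: [587.7, 55.1, 29.3]
tool_rot: [[0.895, 0.001, 0.446], [-0.446, -0.0, 0.895], [0.001, -1.0, 0.001]]
ft_force: [2.4, -0.1, 4.7]
grip_width: 0.001
t 5.75 ee [587.7  55.1  29.3] F [ 2.42 -0.13  4.67] gw 0.00 -> travel [ 0.7 -4.7 -0.1]
t 5.80 ee [587.7  55.1  29.3] F [2.61 0.1  5.5 ] gw 0.00 -> travel [ 0.7 -4.7 -0.1]
```

View pics/s2.png

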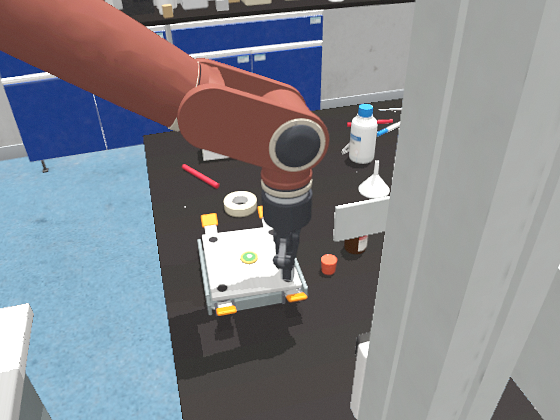

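Corner 2 bottomed out at 29.3 mm. Now I'll lift, move over pad 2 (stand y -122) and press down.

```bash
python3 -m pendant '{"travel":[[0,-50,0],[12,-50,-28],[23,-50,-55],[23,-50,-55],[23,-30,-55],[23,-25,-55],[23,-20,-55],[23,-15,-55]],"dr":[[0,0,0],[0,0,0],[0,0,0],[0,0,0],[0,0,0],[0,0,0],[0,0,0],[0,0,0]]}'
python3 -c "
from h import *
p=np.load('pose.npy')
for i in range(2): to(stw(p,56,-122,20));get_image('scene')
cv2.imwrite('pics/w3.png',get_image('wrist')[:,:,::-1])
cv2.imwrite('pics/s3.png',get_image('scene')[:,:,::-1])"
```

```text
t: 6.9
ee_pos: [583.7, -3.9, 44.0]
tool_rot: [[0.896, 0.001, 0.445], [-0.445, -0.0, 0.896], [0.001, -1.0, 0.0]]
ft_force: [0.3, 0.6, 3.7]
grip_width: -0.0
t 6.90 ee [583.7  -3.9  44. ] F [0.29 0.6  3.75] gw -0.00 -> travel [ 1.3 24.  -0.7]
t 6.95 ee [583.4  -4.1  43.4] F [0.97 0.17 2.09] gw -0.00 -> travel [ 1.5 23.4 -0.5]
```

View pics/w3.png

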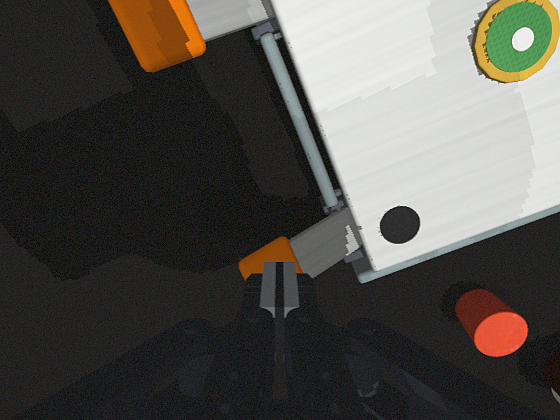

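View pics/s3.png

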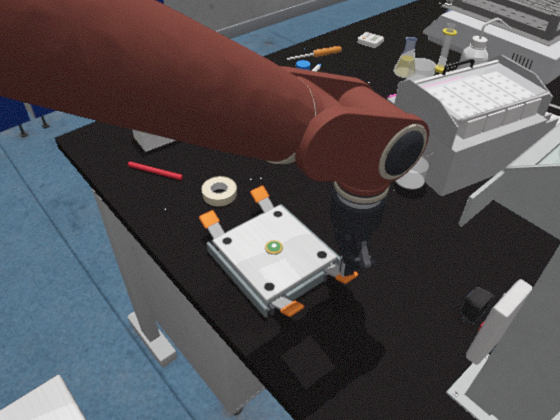

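The fingers are on the orange pad, seen at wrist (270,255). I'll press on down.

```bash
python3 -m pendant '{"travel":[[1,4,0],[1,8,0],[1,12,0],[1,16,0],[1,20,0],[1,23,0],[1,25,0],[1,27,0]],"dr":[[0,0,0],[0,0,0],[0,0,0],[0,0,0],[0,0,0],[0,0,0],[0,0,0],[0,0,0]]}'
python3 -c "
from h import *
p=np.load('pose.npy')
for i in range(2): to(stw(p,56,-122,20));get_image('scene')"
```

```text
t: 8.1
ee_pos: [584.5, -5.1, 19.4]
tool_rot: [[0.895, -0.001, 0.445], [-0.445, -0.001, 0.895], [-0.001, -1.0, -0.001]]
ft_force: [-9.2, -1.3, 24.0]
grip_width: 0.002
t 8.10 ee [584.5  -5.1  19.4] F [-9.17 -1.34 24.02] gw 0.00 -> travel [ 0.1 -0.6 -0. ]
t 8.15 ee [584.5  -5.1  19.5] F [-8.26 -1.13 17.92] gw 0.00 -> travel [ 0.  -0.5 -0.1]
```

It's flat on its stop: z is 19.4 mm and the force is rising. I'll lift away and retreat.

```bash
python3 -m pendant '{"travel":[[0,-30,0],[0,-80,0],[0,-130,0],[0,-180,0],[-40,-200,20],[-90,-200,40],[-140,-200,60],[-140,-200,60]],"dr":[[0,0,0],[0,0,0],[0,0,0],[0,0,0],[0,0,0],[0,0,0],[0,0,0],[0,0,0]]}'
python3 - <<'E'
from h import *
to([500,0,200])
for n in ('scene','side','wrist'):
    im=get_image(n); cv2.imwrite(f'pics/{n}5.png',im[:,:,::-1])
    for q in ('red_stopper','tape_ring','brown_vial'): 
        if n=='scene': print(q,spot_in(n,q)[:1])
a=cv2.imread('pics/scene5.png')[170:330,180:380];b=cv2.imread('pics/side5.png')[190:340,180:380]
cv2.imwrite('pics/c5.png',np.hstack([cv2.resize(a,(400,320)),cv2.resize(b,(400,320))]))
E
```

```text
t: 9.2
ee_pos: [482.9, 113.6, 215.5]
tool_rot: [[0.897, -0.002, 0.442], [-0.442, 0.001, 0.897], [-0.002, -1.0, -0.0]]
ft_force: [0.5, -0.3, -0.1]
grip_width: 0.001
t 9.20 ee [482.9 113.6 215.5] F [ 0.51 -0.29 -0.11] gw 0.00 -> travel [ 65.5  15.4 -94.4]
red_stopper [{'rect': [332.3, 218.2, 349.5, 243.8], 'score': 0.52}]
tape_ring [{'rect': [201.6, 173.3, 236.6, 204.9], 'score': 0.79}]
brown_vial [{'rect': [341.6, 168.0, 366.8, 214.9], 'score': 0.7}]
```

View pics/c5.png

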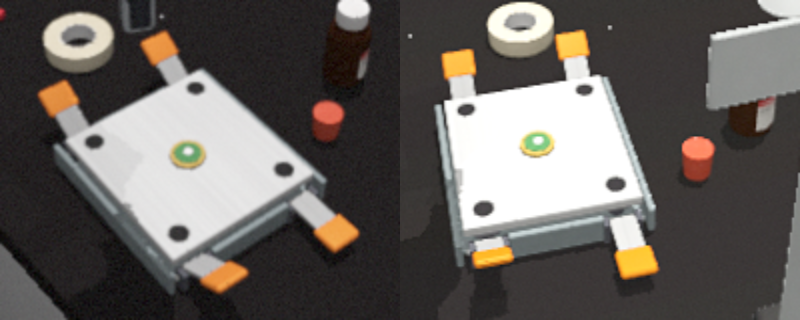

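View pics/wrist5.png

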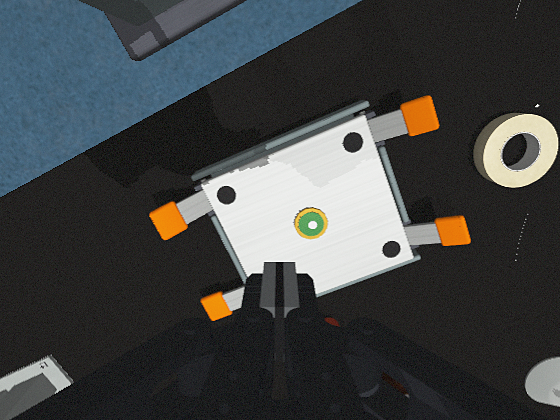

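The far-right lever looks flat and the other three raised. I'll check it with numbers before handing in.

```bash
python3 - <<'E'
from h import *
p=np.load('pose.npy')
for n in ('scene','side'):
    im=cv2.imread(f'pics/{n}5.png'); hsv=cv2.cvtColor(im,cv2.COLOR_BGR2HSV)
    m=cv2.inRange(hsv,(8,150,120),(22,255,255)); k,l,st,c=cv2.connectedComponentsWithStats(m)
    print(n,[(np.round(c[i],1).tolist(),int(st[i,4])) for i in range(1,k) if st[i,4]>40])
    for i,(x,y) in enumerate(SP):
        out=[]
        for a in (0,.15,.3,.5,.576):
            e=.576-a; R,h=44,9-0
            r=R*np.cos(e)-h*np.sin(e); z=11+R*np.sin(e)+h*np.cos(e)
            out.append(proj(n,stw(p,x,np.sign(y)*(82+r),z))[0].round(1).tolist())
        print(i+1,out)
    g=proj(n,[stw(p,x,y,34) for x,y in SP]); print('spots dev',[np.round(np.array(blob(im[:,:,::-1],q,8)[:2])-q,1).tolist() for q in g])
to([482,113,215])
E
```

```text
scene [([327.3, 50.1], 127), ([259.0, 193.3], 197), ([208.5, 218.4], 224), ([348.3, 286.2], 241), ([292.2, 308.1], 206)]
1 [[260.6, 195.1], [259.3, 195.8], [258.3, 197.0], [257.4, 199.3], [257.2, 200.3]]
2 [[342.6, 270.2], [344.1, 273.9], [345.2, 277.4], [346.0, 281.8], [346.1, 283.3]]
3 [[288.9, 304.8], [290.6, 308.7], [291.9, 312.3], [293.1, 316.8], [293.3, 318.4]]
4 [[210.4, 220.1], [209.4, 220.7], [208.7, 221.8], [208.1, 224.0], [208.1, 225.0]]
spots dev [[0.3, 0.0], [0.4, 0.0], [0.3, -0.1], [0.2, -0.0]]
side [([265.5, 210.4], 185), ([208.8, 219.1], 191), ([225.7, 310.3], 138), ([297.6, 312.5], 238)]
1 [[266.3, 212.7], [265.9, 213.6], [265.7, 214.9], [265.5, 217.3], [265.5, 218.4]]
2 [[295.4, 294.2], [296.1, 298.4], [296.6, 302.5], [297.1, 307.6], [297.3, 309.4]]
3 [[225.6, 306.7], [226.3, 311.0], [226.9, 315.2], [227.6, 320.4], [227.9, 322.2]]
4 [[209.5, 221.2], [209.5, 222.1], [209.6, 223.3], [209.9, 225.7], [210.0, 226.8]]
spots dev [[-0.1, -0.4], [-0.1, -0.2], [-0.5, -0.0], [-0.4, -0.3]]
t 9.50 ee [486.  110.6 216.5] F [ 0.12  0.23 -0.65] gw -0.00 -> travel [-4.6  1.5  0.4]
```

```bash
python3 -c "
from rig import *
print(hand_in())"
```

```text
the job is handed in; nothing more can be done
None
```

I found the short foot at the far right corner (corner_2), pressed its shim lever down flat and left it there. The job is handed in after about 9.5 s of the 61 s; no verdict was reported.

- **Finding the corner:** I pressed near left, then far left. Both held, at about 13–14 N with almost no sinking. Far right went down to 29.3 mm at about 5 N. I did not press near right (corner_3), because the soft corner was already clear.
- **Pressing the lever:** I pushed shim_2 down until it stopped at 19.4 mm with about 24 N, against a flat height of 20 mm. The fingers then lifted off and moved back to about 215 mm above the worktop, with the force reading near zero.
- **Last checks in the pictures:**
  - Pad 2 appears within about 3 px of its flat position, and the other three pads within about 4 px of raised.
  - All four plate spots are within 0.5 px of where they should be at 34 mm.
  - The stopper, tape roll and vial were detected within about 4 px of their first positions. That is within the detector's scatter.
- **Disagreements:** None of the checks failed or disagreed. My pad positions are only approximate, because the orange patches include the pads' side faces.

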